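# Clamp a printer feed roller in the bench micrometer with the ratchet

### The job

Put the black printer feed roller into the upright bench micrometer to check its shaft: take it from the rack, slide the steel shaft in under the spindle gently until the roller's face rests against the brass support, with the shaft lying in both V supports, and let go. Then wind the spindle down with the small black ratchet knob on top until the ratchet slips on the clamped shaft; let it slip about a quarter of a turn, certainly less than half a turn, and let go, leaving the shaft clamped. Force nothing and leave the other things on the bench where they are.

Things in the scene. Friction and masses are not known exactly. Their poses are not given: they have to be found in the camera images.
- gauge: Upright bench micrometer (fixed; place and yaw vary). Origin: on the table, on the vertical screw axis; z up; the shaft is slid in along +x from its open -x side. Dark base plate x -70 to 45, y -80 to 35 mm, 12 mm thick. Green C-frame: column at y -50 to -78 mm (x +-14), arm over the shaft at height 82 to 100 mm (x +-12)
- anvil (a point): Middle of the steel V support (anvil) under the spindle, 24 mm long along x: point on the screw axis, 50 mm above the table, which is where the axis of a seated 10 mm shaft passes. The V walls (45 degrees) end at this height; the V is 14 mm wide there and its bottom is 7 mm lower
- stop: The rigid brass V support of the gauge, same V and height as the anvil, 8 mm long: x -54 to -46 mm from the screw axis; frame parallel to the gauge's. The front face of the roller must come to rest against its -x face
- stop_face (a point): Point on the -x face of the brass support (54 mm on the -x side of the screw axis), 50 mm above the table, on the axis of a seated shaft; axes as the gauge's. The roller's origin belongs here, with equal x axes
- spindle: The micrometer's steel spindle, vertical, diameter 8 mm, above the V anvil; sinks and rises with the thimble's turn
- spindle_tip (a point): Centre of the lower end of the spindle. A seated shaft has its top 55 mm above the table; at the start the tip is about 4 to 6 mm higher than that
- thimble (a joint): Turn (rad) of the silver thimble (diameter 24, 40 mm tall), growing clockwise from above; it lowers spindle, thimble and knob by 15 mm per full turn (2.39 mm per rad). Takes 0.06 N m, stays where left. At 0 the tip is 64 mm above the table; a seated shaft is met near 3.8 and tight near 4.1 rad. Turning the thimble itself bypasses the ratchet and over-tightens
- ratchet (a joint): Slip (rad) of the black ratchet knob against the thimble, growing clockwise from above; 0 at the start. The knob carries the thimble along up to 0.10 N m, then slips smoothly; it cannot slip back past 0. The spindle then bears on the shaft with 17 to 25 N (more if the knob is pushed down) and stays clamped. White bar on the knob and red mark on the thimble line up at slip 0
- knob_top (a point): Centre of the top of the black ratchet knob: vertical cylinder, diameter 18 mm, 28 mm tall, standing on the thimble's top on the screw axis, free all round; its top is 178 mm above the table when the thimble joint is at 0. It turns and sinks with the thimble
- roller: Feed roller to check: BLACK rubber, diameter 20, length 45 mm, on a steel shaft of diameter 10 mm standing out 94 mm at one end (white 7 mm stub at the other). Origin: on the axis at the roller's front face, where the long shaft leaves it; x towards the shaft's free end (black part: x -45 to 0). 70 to 140 g, centre of mass at x = 22 mm. Starts level in the rack, axis 45 mm above the table
- rack: Wooden rack plate 90 x 110 x 8 mm (fixed) with grey V supports for two rollers, 74 mm apart, that carry their shafts; the black and blue parts overhang the plate's -x edge. Origin: underside; x along the shafts. Which roller lies where differs
- spare: Bystander: the spare feed roller: same shape and size as the other but with a BLUE roller, lying in the other place of the rack
- driver: Bystander: red-handled screwdriver, 190 mm, lying
- phone: Bystander: black telephone, 72 x 150 x 9 mm, lying flat
- jar: Bystander: jar with an orange cap, diameter 56, height 75 mm
- mug: Bystander: blue mug, diameter 80, height 90 mm
- charger: Bystander: black charger brick, 90 x 55 x 32 mm
- bits: Bystander: yellow divided parts box, 130 x 90 x 35 mm
There are look-alikes about, which are no part of the job. What is shaped like the gauge but pink is not meant.

How it is judged (in metres and radians):
On the way, in this order (a step that is already met when the one before it is completed fails the run):
1. the roller lies in both V supports with its face against the brass support, let go, the spindle not yet on it (x of roller in the frame of stop_face between -0.0015 and 0.003 m and y of roller in the frame of stop_face between -0.0025 and 0.0025 m and z of roller in the frame of stop_face between -0.003 and 0.0025 m and angle between the x axis of roller and the x axis of gauge, either way round below 0.05 rad and contact force between the fingers and roller below 0.1 N and contact force between spindle and roller below 0.5 N), for 0.2 s.
2. the ratchet has slipped by at least 0.4 rad with the spindle bearing on the shaft (value of joint ratchet above 0.4 rad and contact force between spindle and roller above 4 N), for 0.1 s.
At the end, for the whole second after the job is handed in: The black roller lies in both V supports (within 2.5 mm of the axis, 3 mm in height, 0.05 rad) with its face within 1.5 mm of the brass support, clamped by the spindle with more than 3 N; the ratchet has slipped by 0.4 to 3.3 rad in all; roller and knob are let go and at rest (x of roller in the frame of stop_face between -0.0015 and 0.003 m and y of roller in the frame of stop_face between -0.0025 and 0.0025 m and z of roller in the frame of stop_face between -0.003 and 0.0025 m and angle between the x axis of roller and the x axis of gauge, either way round below 0.05 rad and contact force between the fingers and roller below 0.1 N and value of joint ratchet between 0.4 and 3.3 rad and contact force between spindle and roller above 3 N and linear speed of roller below 0.01 m/s); the robot touches nothing.
It fails at once if the roller is pressed against the brass support with more than 14 N (contact force between roller and stop above 14 N).
It fails at once if the spindle presses on the shaft with more than 35 N (over-tightened) (contact force between spindle and roller above 35 N).
It fails at once if the ratchet slips by more than 3.3 rad (half a turn) (value of joint ratchet above 3.3 rad).
It fails at once if a bystander is moved by more than 20 mm (distance of any of spare, driver, phone, jar, mug, charger, bits from where it was at the start of the episode above 0.02 m).
It also fails if it takes over 72 s, if anything falls off the work surface, if the arm or the gripper's body presses on something with over 40 N, if the wrist force passes 120 N, or if a joint passes its speed limit or range.

### The arm

A 6-joint arm with a two-finger parallel gripper is mounted at the origin on the work surface. World frame = base frame: x ahead of the robot, y to its left, z up, the work surface at z = 0. Lengths are in mm, angles in rad, forces in N, time in s.
With the tool pointing down it reaches from about 250 to 725 mm from the base axis. Payload 9.7 kg.
Tool frame: the origin (TCP) lies at the very end of the fingers, on their centre line; the grasp point (between the pads) lies 19 mm behind it (bot.grip_point_offset is the distance from the TCP to the grasp point, in mm); z points along the fingers, y is the line along which they close (so a half turn about z gives the same grasp; the last joint's range is limited). The gripper opens to 85 mm and grips with 20 to 120 N. Pads are 22 mm wide; open, the fingers measure 114 mm over their backs; the gripper's body (76 mm by 85 mm) begins 54 mm behind the grasp point. The pads swing forward as they close: fully open they stand 13 mm farther back than shut.
Start: joints at [1.338, 0.087, 0.176, 1.66, 0, 1.571], TCP at [126.884, 535.161, 231.284] pointing down, gripper open.
Joint ranges: [-3.13, 3.13], [-0.85, 1.81], [-1.15, 1.24], [-2.2, 2.28], [-1.44, 1.52], [-3.14, 3.14]. Speed limits (rad/s): [2.22, 2.22, 2.57, 3.14, 3.14, 3.14].

### API

Orientations are given as a unit quaternion [x, y, z, w].
In Python, from cell import bot gives the robot as it stands.
- The arm moves only by the shell command python3 -m handwheel 'ROWS' [FORCE]. ROWS is JSON, one flat list of numbers, 5 for each row, row after row: the closure, from 0 (fully open) to 1 (shut), then the shift along the tool's x, y, z in m, then the turn about the tool's z in rad. In form: [jaw, dx, dy, dz, spin, jaw, dx, dy, dz, spin, ...]. A call has 1 to 8 rows; each row shifts and turns the commanded pose from where the row before left it, along the tool's axes as they then stand; what a row does not reach is not made up. A row lasts 1/8 s, in which the tool goes at most 62.5 mm and 10.7 degrees, less where a joint would pass 70% of its speed; a pose out of reach is approached as far as the arm can. A call with a gripper value outside its range is refused whole. The fingers move at their own pace and stop on an object; FORCE is the grip in N (left out, the last holds). Time passes only in rows, so rows that do not move let the fingers close. It gives the time, the measured TCP pose, the force, the opening and the grip force at its end, in the units of the state.
- bot.state(): the state, without advancing time (a new reading comes with each control period).
- bot.read_camera(name): name is "scene" or "top" or "wrist"; returns a dict with "image" (480x640x3 uint8, red, green, blue), "camera_matrix" (3x3 intrinsics, pixels), "R" (3x3) and "t" (3): a world point X has camera coordinates R X + t. Camera axes: x right, y down, z forward; pixel columns grow to the right and rows downward; lengths in mm; the calibration is good to about 2 mm. The wrist camera is an equidistant fisheye: a pixel r from the principal point sees the ray r / f radians off the axis. A picture is of the moment at which its call begins. There is no depth.
- bot.close_job(): hands the job in; it is judged then, once.
Trained networks look in a picture, given as the dict that the camera call returned (one of the last four; its "shot" number tells which), for a name from the list of things; names that differ only in an ending like _2 or _b are one class to them, and where a whole thing is asked for, a point or a joint stands for the part that bears it (a point fixed in the world has none). Each returns a list of dicts, best first, with "score" (0 to 1); they miss things now and then, are a little off and sometimes report something else, mostly with a low value. They report only what shows in the picture. A call takes as long as a camera call. They do not tell look-alikes from the thing itself.
- bot.spot_in(picture, label): "box" ([left, top, right, bottom] in pixels, round what is visible of it).
- bot.tip_of(picture, label): "uv" ([column, row] in pixels: a listed point, or the origin of a listed thing).
The state is a dict: "time": time; "joint_positions": joint angles; "joint_vel": joint speeds; "joint_torque": joint torques, N m; "tool_pos": TCP position; "tcp_rot": TCP orientation; "contact_force": force on the tool from outside, world axes, zero at the start; "torque": the same for the moment, N m; "grip_width": finger opening in mm; "grasp_force": force on a finger pad.
Only numpy, scipy, OpenCV 4.12 (cv2) and the standard library are available. Lean on these libraries where they do the work, as an engineer would, in place of code of your own. Each camera call takes 0.05 s, during which the arm holds its last target. There are 200 camera calls.

## Working session

There is one attempt and no reset: what is moved stays moved. The work goes in short steps, Python scripts to look and compute and a shell command to move; the robot and the scene stay as the last step left them, time stands still between calls to the robot, and variables do not carry over. Pictures are saved under pics/ and viewed, at most 10 in all, crops included, and the job is handed in when it is done.

```bash
ls; mkdir -p pics; cat > h.py <<'E'
import numpy as np, cv2
from cell import bot
from scipy.spatial.transform import Rotation as R
def ray(p,uv):
    K=np.array(p["camera_matrix"]);Rm=np.array(p["R"]);t=np.array(p["t"])
    x=(uv[0]-K[0,2])/K[0,0];y=(uv[1]-K[1,2])/K[1,1]
    if p.get("name")=="wrist":
        r=np.hypot(x,y);s=np.sin(r)/max(r,1e-9);d=np.array([x*s,y*s,np.cos(r)])
    else: d=np.array([x,y,1.])
    return -Rm.T@t, Rm.T@(d/np.linalg.norm(d))
def atz(p,uv,z):
    o,d=ray(p,uv);return o+d*(z-o[2])/d[2]
def tri(rs):
    A=0;b=0
    for o,d in rs:
        M=np.eye(3)-np.outer(d,d);A=A+M;b=b+M@o
    return np.linalg.solve(A,b)
def proj(p,X):
    K=np.array(p["camera_matrix"]);c=np.array(p["R"])@X+np.array(p["t"])
    if p.get("name")=="wrist":
        th=np.arctan2(np.hypot(c[0],c[1]),c[2]);n=np.hypot(c[0],c[1])+1e-9
        return np.array([K[0,2]+K[0,0]*th*c[0]/n,K[1,2]+K[1,1]*th*c[1]/n])
    return np.array([K[0,0]*c[0]/c[2]+K[0,2],K[1,1]*c[1]/c[2]+K[1,2]])
def cam(n,f=None):
    p=bot.read_camera(n);p["name"]=n
    if f: cv2.imwrite("pics/"+f,cv2.cvtColor(p["image"],cv2.COLOR_RGB2BGR))
    return p
E
python3 - <<'E'
from h import *
np.set_printoptions(precision=1,suppress=True)
for n in("scene","top"):
    p=cam(n,n+"0.png")
    print(n,p["t"],np.array(p["camera_matrix"])[0],-np.array(p["R"]).T@p["t"])
    for l in("gauge","roller","rack","spare","stop","phone","jar","mug"):
        print(l,[(np.round(d["box"]),round(d["score"],2)) for d in bot.spot_in(p,l)[:3]])
    for l,z in(("roller",45),("spare",45),("anvil",50),("stop_face",50),("knob_top",178),("spindle_tip",60),("gauge",0),("rack",0)):
        print(l,[(np.round(d["uv"]),round(d["score"],2),atz(p,d["uv"],z)) for d in bot.tip_of(p,l)[:3]])
print(bot.state())
E
```

```text
pics
scene [ 486.6  -89.1 1365. ] [454.    0.  316.4] [990.4 627.  856.7]
gauge [(array([280., 125., 326., 185.]), 0.93), (array([416., 245., 476., 322.]), 0.73), (array([249., 199., 308., 267.]), 0.63)]
roller [(array([315., 287., 370., 320.]), 0.75), (array([276., 200., 282., 212.]), 0.71), (array([250., 202., 308., 266.]), 0.3)]
rack [(array([317., 305., 372., 354.]), 0.72)]
spare [(array([329., 313., 391., 337.]), 0.58)]
stop [(array([292., 225., 295., 239.]), 0.55)]
phone [(array([352., 236., 408., 279.]), 0.61)]
jar [(array([231., 295., 260., 332.]), 0.92)]
mug [(array([306., 368., 369., 431.]), 0.85)]
roller [(array([353., 299.]), 0.54, array([549.4, 106.3,  45. ]))]
spare [(array([367., 323.]), 0.89, array([564.8, 178. ,  45. ])), (array([376., 259.]), 0.49, array([421.9,  31.6,  45. ]))]
anvil [(array([462., 287.]), 0.93, array([315.3, 220. ,  50. ])), (array([304., 164.]), 0.78, array([ 348.1, -427.9,   50. ])), (array([284., 237.]), 0.68, array([ 579. , -162.2,   50. ]))]
stop_face [(array([318., 158.]), 0.47, array([ 292.2, -434.7,   50. ])), (array([294., 230.]), 0.41, a
[... 2117 characters left out ...]
4.8, -429.4,  178. ]))]
spindle_tip []
gauge [(array([206., 349.]), 0.91, array([334.2, 229.3,   0. ])), (array([369., 244.]), 0.7, array([ 591.3, -161.1,    0. ])), (array([486., 348.]), 0.68, array([ 342.1, -437.5,    0. ]))]
rack [(array([246., 248.]), 0.66, array([578.7, 145.2,   0. ]))]
{'time': 1.7, 'joint_positions': array([1.3, 0.1, 0.2, 1.7, 0. , 1.6]), 'joint_vel': array([ 0., -0.,  0., -0., -0.,  0.]), 'joint_torque': array([ -0. , -52. ,  46.5,   0. ,  -0. ,  -0. ]), 'tool_pos': array([126.9, 535.2, 231.3]), 'tcp_rot': array([ 0.1,  1. ,  0. , -0. ]), 'contact_force': array([-0.6,  1. ,  0.3]), 'torque': array([-0., -0.,  0.]), 'grasp_force': 0.0, 'grip_width': 85.02903225831902}
```

View pics/scene0.png

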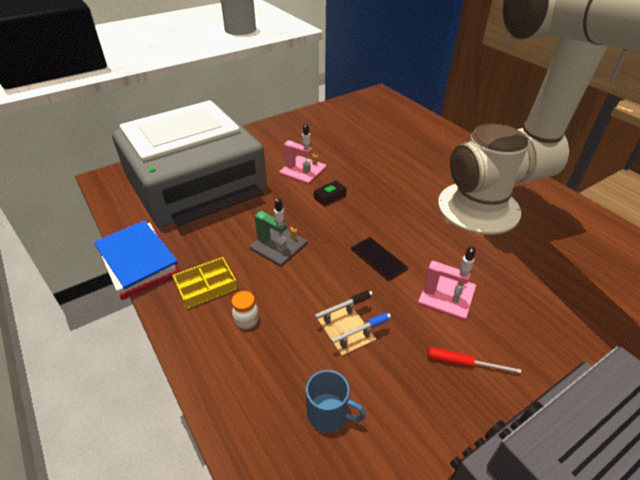

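View pics/top0.png

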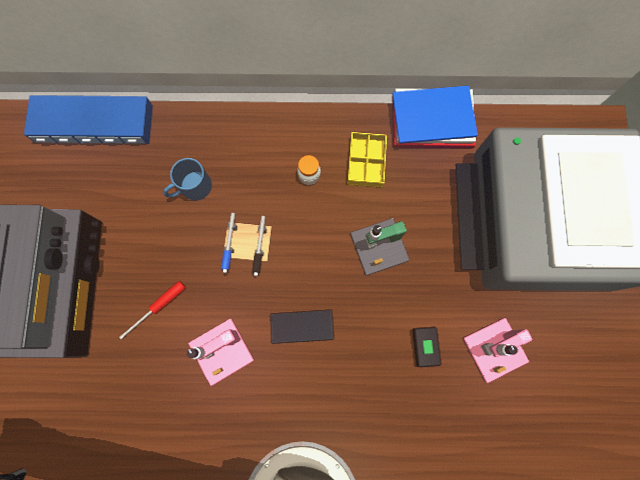

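The top view shows the green gauge at about (380,245) and the black roller at about (258,250), right of the blue one. Two pink look-alike gauges are at (220,350) and (497,350).

```bash
cat >> h.py <<'E'
def go(X,yaw):
    """deltas in tool axes (mm) then spin to bring TCP to X, with tool x along world direction yaw (mod pi)"""
    s=bot.state();Q=R.from_quat(s["tcp_rot"]).as_matrix()
    d=Q.T@(np.array(X)-s["tool_pos"]);cur=np.arctan2(Q[1,0],Q[0,0])
    sp=-(yaw-cur);sp=(sp+np.pi/2)%np.pi-np.pi/2
    print("d",np.round(d,1),"spin",round(sp,3),"cur yaw",round(cur,3),"tilt",np.round(Q[:,2],4),"q6",s["joint_positions"][5].round(2),"pos",np.round(s["tool_pos"],1),"t",s["time"],"F",np.round(s["contact_force"],1),"Tz",np.round(s["torque"],3),"w",round(s["grip_width"],1),round(s["grasp_force"],1))
E
python3 -c "
from h import *
go([530,111,200],-0.09)"
```

```text
d [-490.1 -319.8   31.3] spin -0.143 cur yaw 2.909 tilt [-0.  0. -1.] q6 1.57 pos [126.9 535.2 231.3] t 1.7 F [-0.6  1.   0.3] Tz [-0.011 -0.022  0.009] w 85.0 0.0
```

```bash
python3 -m handwheel '[0,-0.049,-0.032,0,0, 0,-0.049,-0.032,0,0, 0,-0.049,-0.032,0,0, 0,-0.049,-0.032,0,0, 0,-0.049,-0.032,0,0, 0,-0.049,-0.032,0,0, 0,-0.049,-0.032,0,0, 0,-0.049,-0.032,0,0]'; python3 -m handwheel '[0.3,-0.049,-0.032,0.015,0, 0.3,-0.049,-0.032,0.015,-0.143, 0.3,0,0,0,0,0.3,0,0,0,0]' 40
python3 - <<'E'
from h import *
np.set_printoptions(precision=1,suppress=True)
go([530,111,200],-0.09)
p=cam("wrist","w1.png");print(p["camera_matrix"],-np.array(p["R"]).T@p["t"])
for l,z in(("roller",45),("spare",45)):
    print(l,[(np.round(d["uv"]),round(d["score"],2),atz(p,d["uv"],z)) for d in bot.tip_of(p,l)[:3]],[(np.round(d["box"]),round(d["score"],2)) for d in bot.spot_in(p,l)[:3]])
E
```

```text
time: 2.7
tool_pos: [450.4, 194.0, 231.5]
tcp_rot: [0.116, 0.993, 0.0, 0.0]
contact_force: [0.6, 1.4, -0.4]
grip_width: 85.3
grasp_force: 0.0
time: 3.2
tool_pos: [529.6, 110.8, 201.3]
tcp_rot: [0.046, 0.999, 0.0, -0.0]
contact_force: [-0.4, 0.5, 0.2]
grip_width: 60.1
grasp_force: 0.0
d [-0.4  0.3  1.3] spin -0.002 cur yaw 3.05 tilt [-0.  0. -1.] q6 0.3 pos [529.6 110.8 201.3] t 3.2 F [-0.4  0.5  0.2] Tz [-0.1  0.   0. ] w 60.1 0.0
[[371.6   0.  317.4]
 [  0.  371.6 236.3]
 [  0.    0.    1. ]] [454.2 117.3 343.7]
roller [(array([318., 248.]), 0.58, array([556.4, 108.7,  45. ]))] [(array([311., 188., 331., 342.]), 0.98)]
spare [(array([407., 248.]), 0.84, array([563.6, 184.9,  45. ]))] [(array([392., 190., 420., 291.]), 0.72)]
```

View pics/w1.png

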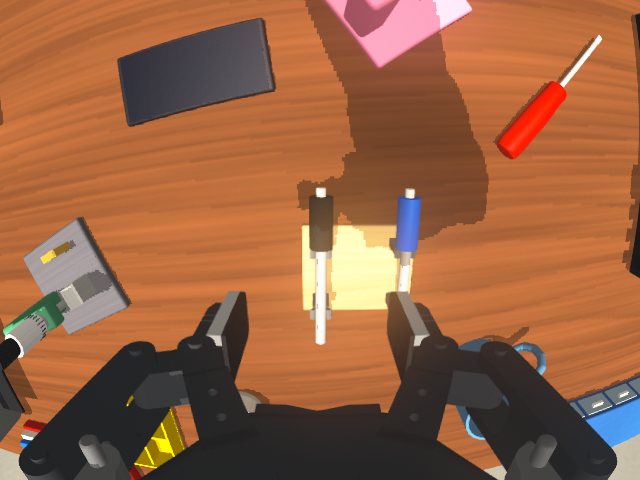

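The black roller runs from (321,195) to (320,250), with its shaft free end at (320,343). The blue roller is to the right, clear of the right finger.

```bash
python3 - <<'E'
from h import *
np.set_printoptions(precision=1,suppress=True)
p=cam("wrist");im=p["image"].astype(int);print(p["camera_matrix"][0])
for r in(200,215,230,245):
    g=im[r,300:345].max(1);c=np.where(g<70)[0]+300;print(r,c.min(),c.max())
for r in(265,280,295,320,335):
    x=im[r,305:335];s=(x.max(1)-x.min(1)<40)&(x.min(1)>110);c=np.where(s)[0]+305;print(r,c.min() if len(c) else 0,c.max() if len(c) else 0)
for uv in((320.8,187),(320.8,195),(320.8,250.5),(320.5,343)): print(uv,atz(p,uv,45))
q=cam("top")
a=[bot.tip_of(q,"roller")[0]["uv"]];print(atz(q,a[0],45))
for l,z in(("gauge",0),("anvil",50),("stop_face",50)):
  for n,pp in(("w",p),("t",q)):
    print(l,n,[(np.round(d["uv"]),round(d["score"],2),atz(pp,d["uv"],z)) for d in bot.tip_of(pp,l)[:3]])
E
```

```text
[371.6   0.  317.4]Traceback (most recent call last):
  File "<stdin>", line 5, in <module>
    return umr_minimum(a, axis, None, out, keepdims, initial, where)
ValueError: zero-size array to reduction operation minimum which has no identity
```

```bash
python3 - <<'E'
from h import *
np.set_printoptions(precision=1,suppress=True,linewidth=200)
p=cam("wrist");im=p["image"].astype(int)
for r in(205,220,240,270,330): print(r,im[r,304:338].sum(1)//3)
for uv in((320.8,187),(320.8,195),(320.8,250.5),(320.5,343)): print(uv,atz(p,uv,45))
q=cam("top")
print(atz(q,bot.tip_of(q,"roller")[0]["uv"],45))
for l,z in(("gauge",0),("anvil",50),("stop_face",50)):
  for n,pp in(("w",p),("t",q)):
    print(l,n,[(np.round(d["uv"]),round(d["score"],2),atz(pp,d["uv"],z)) for d in bot.tip_of(pp,l)[:3]])
E
```

```text
205 [87 87 88 86 58 60 62 63 63 66 65 66 67 68 69 69 69 69 69 69 69 70 69 69 68 67 66 64 84 93 93 93 93 94]
220 [131 130 130 125  65  68  68  69  72  73  73  75  75  76  76  77  76  75  76  77  77  77  77  76  76  74  74  75  90  98  97  98 107 130]
240 [234 234 234 231 120  90  87  89  84  88  95  96  96  97  98  99  99  98  97  96  96  96  95  93  91  90  87 121 178 195 195 215 235 235]
270 [232 232 232 232 232 232 232 232 232 224 214 230 242 247 249 252 251 249 246 237 213 189 193 194 194 194 193 227 232 233 232 233 233 233]
330 [128 128 128 128 129 129 130 129 130 134 185 225 207 250 251 252 251 247 235 210 162 127 131 132 132 132 132 132 132 132 133 133 132 130]
(320.8, 187) [504.5 116.2  45. ]
(320.8, 195) [511.1 115.6  45. ]
(320.8, 250.5) [559.  111.5  45. ]
(320.5, 343) [652.5 103.2  45. ]
[559.8 111.9  45. ]
gauge w [(array([ 91., 279.]), 0.71, array([ 587.9, -158.6,    0. ]))]
gauge t [(array([366., 247.]), 0.97, array([ 585.4, -154. ,    0. ])), (array([489., 351.]), 0.89, array([ 334.5, -444.2,    0. ])), (array([375., 262.]), 0.39, array([ 545.7, -174.6,    0. ]))]
anvil w [(array([ 68., 301.]), 0.84, array([ 592.5, -160.8,   50. ])), (array([ 64., 244.]), 0.39, array([ 530. , -142.2,   50. ]))]
anvil t [(array([492., 346.]), 0.98, array([ 346.5, -435. ,   50. ])), (array([370., 240.]), 0.84, array([ 592.9, -158. ,   50. ]))]
stop_face w [(array([ 44., 253.]), 0.65, array([ 537.6, -174.9,   50. ]))]
stop_face t [(array([382., 264.]), 0.4, array([ 535. , -187.3,   50. ])), (array([500., 373.]), 0.4, array([ 286.1, -449.2,   50. ]))]
```

```bash
python3 -c "
from h import *
go([536,112.5,27],-0.095)"
```

```text
d [ -6.    2.3 174.3] spin 0.005 cur yaw 3.052 tilt [-0.  0. -1.] q6 0.3 pos [529.8 110.7 201.3] t 3.95 F [ 0.9 -0.2  0.4] Tz [-0.043  0.054  0.032] w 59.9 0.0
```

```bash
python3 -m handwheel '[0.3,-0.006,0.0023,0.05,0.005, 0.3,0,0,0.05,0, 0.3,0,0,0.05,0, 0.3,0,0,0.0243,0, 0.3,0,0,0,0, 0.9,0,0,0,0, 0.9,0,0,0,0, 0.9,0,0,0,0]' 40;python3 -m handwheel '[0.9,0,0,0,0,0.9,0,0,0,0]'
```

```text
time: 4.95
tool_pos: [536.9, 112.7, 28.4]
tcp_rot: [0.047, 0.999, 0.0, 0.001]
contact_force: [1.1, -0.7, 2.5]
grip_width: 18.6
grasp_force: 39.0
time: 5.2
tool_pos: [536.9, 112.7, 28.1]
tcp_rot: [0.047, 0.999, 0.0, 0.001]
contact_force: [0.6, 0.7, 6.2]
grip_width: 18.8
grasp_force: 39.2
```

```bash
python3 -m handwheel '[0.9,0,0,-0.01,0, 0.9,0,0,-0.04,0, 0.9,0,0,-0.05,0, 0.9,-0.015,-0.05,-0.04,0, 0.9,-0.015,-0.05,-0.03,0, 0.9,-0.015,-0.05,-0.02,0, 0.9,-0.015,-0.02,0,0, 0.9,0,0,0,0]'
python3 - <<'E'
from h import *
np.set_printoptions(precision=1,suppress=True,linewidth=200)
go([530,111,200],-0.09)
p=cam("wrist","w2.png")
for l,z in(("gauge",0),("anvil",50),("stop_face",50),("stop",50),("spindle_tip",60),("knob_top",174),("roller",220)):
    print(l,[(np.round(d["uv"],1),round(d["score"],2),atz(p,d["uv"],z)) for d in bot.tip_of(p,l)[:3]])
E
```

```text
time: 6.2
tool_pos: [579.2, -61.5, 214.7]
tcp_rot: [0.049, 0.999, -0.0, -0.001]
contact_force: [-0.6, -0.0, -1.9]
grip_width: 18.9
grasp_force: 39.4
d [ 65.7 166.9  14.8] spin -0.007 cur yaw 3.044 tilt [-0. -0. -1.] q6 -0.01 pos [579.2 -61.5 214.7] t 6.2 F [-0.6 -0.  -1.9] Tz [ 0.   0.1 -0.1] w 18.9 39.4
gauge [(array([224.9, 222.2]), 0.74, array([ 589.1, -157.3,    0. ])), (array([ 4.2, 51.3]), 0.6, array([ 336.5, -428.5,    0. ]))]
anvil [(array([210., 238.]), 0.79, array([ 590.1, -159.2,   50. ])), (array([507.6, 197.3]), 0.67, array([577.5, 114. ,  50. ]))]
stop_face [(array([184.5, 181.6]), 0.85, array([ 537.1, -173.9,   50. ]))]
stop [(array([196.6, 178.8]), 0.66, array([ 536.2, -162.3,   50. ]))]
spindle_tip []
knob_top [(array([154.5, 296.8]), 0.65, array([ 587.7, -159.1,  174. ]))]
roller [(array([316.6, 366.4]), 0.62, array([607.3, -65. , 220. ]))]
```

View pics/w2.png

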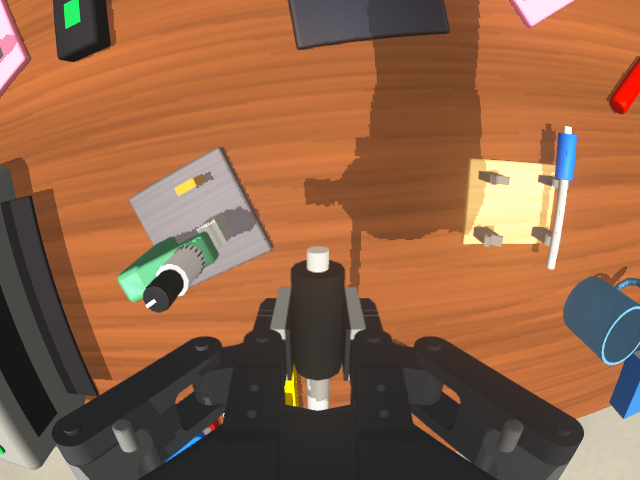

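The gauge base corners are at about (220,148), (130,201) and (271,247), with brass at (187,185). The roller is held straight in the fingers.

```bash
python3 - <<'E'
from h import *
from scipy.optimize import least_squares
np.set_printoptions(precision=2,suppress=True,linewidth=200)
p=cam("wrist");q=cam("top");s=cam("scene")
L=np.array([[-70,35,12],[-70,-80,12],[45,35,12]])
def fit(obs):
    def W(v,X): c,sn=np.cos(v[2]),np.sin(v[2]);return np.array([v[0]+c*X[0]-sn*X[1],v[1]+sn*X[0]+c*X[1],X[2]])
    f=lambda v:np.concatenate([proj(pp,W(v,np.array(X,float)))-uv for pp,X,uv in obs])
    r=least_squares(f,[590,-160,.3],x_scale=[1,1,.01]);return r
def sub(pp,uv):
    g=cv2.cvtColor(pp["image"],cv2.COLOR_RGB2GRAY);c=np.array([[uv]],np.float32)
    cv2.cornerSubPix(g,c,(5,5),(-1,-1),(3,50,.01));return c[0,0]
ow=[(p,L[i],sub(p,u)) for i,u in enumerate([(220,148),(130,201),(271,247)])]
print([o[2] for o in ow])
r=fit(ow);v0=r.x;print("wrist",v0,r.fun)
c,sn=np.cos(v0[2]),np.sin(v0[2])
C4=np.vstack([L,[45,-80,12]])
for nm,pp in(("top",q),("scene",s)):
    o=[]
    for X in C4:
        w=np.array([v0[0]+c*X[0]-sn*X[1],v0[1]+sn*X[0]+c*X[1],X[2]]);u=proj(pp,w);o.append((pp,X,sub(pp,u)));print(nm,u,o[-1][2])
    r=fit(o[:3]);print(nm,r.x,r.fun)
# brass centroid wrist
im=cv2.cvtColor(p["image"],cv2.COLOR_RGB2HSV)[150:215,150:235];m=(im[...,0]>12)&(im[...,0]<30)&(im[...,1]>110);ys,xs=np.where(m);print("brass px",xs.min()+150,xs.max()+150,ys.min()+150,ys.max()+150,len(xs))
w=lambda X:np.array([v0[0]+c*X[0]-sn*X[1],v0[1]+sn*X[0]+c*X[1],X[2]])
for X in((-54,7,50),(-54,-7,50),(-46,7,50),(-46,-7,50),(-54,0,43),(0,0,175)): print(X,w(X),proj(p,w(X)))
cv2.imwrite("pics/w3.png",cv2.resize(cv2.cvtColor(p["image"],cv2.COLOR_RGB2BGR)[130:330,100:300],None,fx=3,fy=3,interpolation=cv2.INTER_CUBIC))
E
```

```text
[array([216.16, 147.33], dtype=float32), array([127.18, 199.22], dtype=float32), array([268.61, 248.4 ], dtype=float32)]
wrist [ 589.2  -158.54    0.35] [-0.22 -1.58 -2.02  0.07  1.76  1.82]
top [365.1  275.47] [365.1  275.47]
top [408.93 259.92] [408.49 259.39]
top [348.77 232.14] [348.77 232.14]
top [391.89 217.19] [391.89 217.19]
top [ 589.56 -158.01    0.35] [-0.03 -0.12  0.31  0.15 -0.28 -0.03]
scene [307.98 240.71] [307.48 240.6 ]
scene [276.   224.36] [274.02 226.29]
scene [280.89 264.94] [280.49 264.99]
scene [248.27 246.67] [249.03 246.33]
scene [ 592.16 -157.11    0.38] [-0.55  0.26  0.13 -1.11  0.41  0.72]
brass px 172 203 174 195 277
(-54, 7, 50) [ 536.06 -170.4    50.  ] [185.83 179.84]
(-54, -7, 50) [ 540.84 -183.56   50.  ] [173.14 187.08]
(-46, 7, 50) [ 543.58 -167.67   50.  ] [190.02 187.89]
(-46, -7, 50) [ 548.36 -180.83   50.  ] [177.3  195.01]
(-54, 0, 43) [ 538.45 -176.98   43.  ] [182.15 182.2 ]
(0, 0, 175) [ 589.2  -158.54  175.  ] [152.15 299.52]
```

View pics/w3.png

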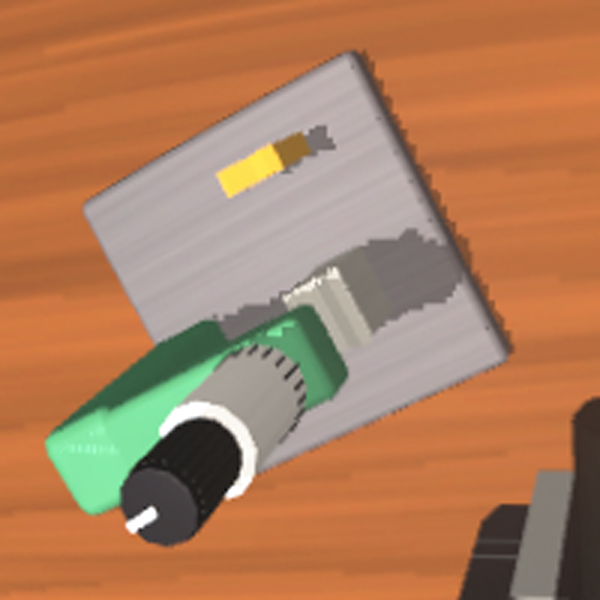

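The crop shows the base corners at (219,147.3), (127.7,199) and (270.7,247.3), the brass top centred at about (183.4,187), and the knob top at about (153,298). I'll refit with these.

```bash
python3 - <<'E'
from h import *
from scipy.optimize import least_squares
np.set_printoptions(precision=2,suppress=True,linewidth=200)
p=cam("wrist")
W=lambda v,X:np.array([v[0]+np.cos(v[2])*X[0]-np.sin(v[2])*X[1],v[1]+np.sin(v[2])*X[0]+np.cos(v[2])*X[1],X[2]])
o=[((-70,35,12),(219,147.3)),((-70,-80,12),(127.7,199)),((45,35,12),(270.7,247.3)),((-50,0,50),(183.4,187)),((0,0,174),(153.3,298.3))]
for sel in(o[:3],o[:4],o):
    r=least_squares(lambda v:np.concatenate([proj(p,W(v,X))-u for X,u in sel]),[590,-160,.3],x_scale=[1,1,.01]);print(r.x,r.fun)
print(W(r.x,(-54,0,50)))
# roller in hand: edges of black part and stub in wrist image
im=p["image"].astype(int).sum(2)//3
for rr in(270,300,330,355): print(rr,im[rr,280:356:1])
go([530,111,200],-.09)
E
```

```text
[ 589.06 -156.82    0.35] [-1.06 -2.09 -0.95 -0.12  1.72  2.49]
[ 589.07 -156.87    0.35] [-1.12 -2.08 -0.99 -0.09  1.68  2.49  0.13 -0.04]
[ 589.01 -157.52    0.35] [-1.49 -2.06 -1.46 -0.43  0.94  2.66 -0.39 -0.12  1.37 -0.02]
[ 538.19 -175.8    50.  ]
270 [125 124 124 125 125 125 125 124 125 125  88  55  49  49  49  49  49  49  49  49  49  50  49  50  48  49  50  58  93 175 224 235 238 241 243 245 246 247 247 246 245 244 243 241 238 217 129  68  51
  49  48  48  49  48  49  48  49  49  49  49  48  50  48  50  71 105 127 128 129 130 129  93  88  88  88  88]
300 [124 124 124 124 124 124 124 124 116  81  45  45  44  46  48  48  48  49  50  50  51  52  52  52  53  52  52  53  53  53  53  53  54  55  55  54  54  53  54  54  54  54  55  55  55  55  54  55  55
  55  54  54  54  53  52  52  52  51  51  50  49  50  47  45  46  46  89 118 123 123 124 123 123 123 123 124]
330 [209 208 208 207 165 103  67  67  67  60  40  39  40  40  42  44  44  46  46  46  47  48  49  50  49  49  50  50  50  52  52  53  51  51  52  52  52  52  54  53  53  53  52  51  51  51  51  51  51
  51  50  50  49  49  49  48  47  47  46  46  45  43  39  39  39  39  64  67  68  68 111 174 207 207 208 208]
355 [43 43 43 43 41 45 61 66 66 66 57 42 38 39 40 42 44 44 45 46 46 48 47 48 49 49 48 48 49 50 51 50 49 49 51 51 50 51 50 51 52 52 51 51 49 50 49 49 49 49 49 48 49 48 48 47 46 45 44 43 42 40 38 39 44 58
 67 67 66 60 42 41 43 41 44 45]
d [ 64.9 165.2  15. ] spin -0.004 cur yaw 3.047 tilt [ 0. -0. -1.] q6 -0.01 pos [579.1 -59.6 215.1] t 6.8 F [-0.3  0.1 -1.1] Tz [ 0.    0.1  -0.01] w 18.5 39.4
```

```bash
python3 -c "
from h import *
go([458,-205.7,110],0.35)"
```

```text
d [ 106.8 -156.8  105.1] spin -0.444 cur yaw 3.047 tilt [ 0. -0. -1.] q6 -0.01 pos [579.1 -59.6 215.1] t 6.8 F [-0.3  0.1 -1.1] Tz [ 0.     0.105 -0.009] w 18.5 39.4
```

```bash
python3 -m handwheel '[0.9,0.05,-0.03,0,0, 0.9,0.05,-0.03,0,0, 0.9,0.0068,-0.05,0,0, 0.9,0,-0.0468,0,0, 0.9,0,0,0,-0.148,0.9,0,0,0,-0.148,0.9,0,0,0,-0.148,0.9,0,0,0.04,0]'
python3 -m handwheel '[0.9,0,0,0.04,0, 0.9,0,0,0.0251,0, 0.9,0,0,0,0]'
python3 - <<'E'
from h import *
np.set_printoptions(precision=2,suppress=True,linewidth=200)
go([458,-205.7,35],0.35)
s=bot.state();Q=R.from_quat(s["tcp_rot"]).as_matrix()
P=lambda a:s["tool_pos"]+Q@np.array([-21.2-a,0,0])+np.array([0,0,17.])
t=cam("top","t1.png");c=cam("scene","s1.png")
for n,p in(("top",t),("scene",c)):
    print(n,"pred origin",proj(p,P(0)),"tip",proj(p,P(94)),"back",proj(p,P(-52)),[(np.round(d["uv"],1),round(d["score"],2)) for d in bot.tip_of(p,"roller")[:3]],[(np.round(d["box"],1),round(d["score"],2)) for d in bot.spot_in(p,"roller")[:3]])
a=cv2.imread("pics/t1.png")[190:310,320:480];b=cv2.imread("pics/s1.png")[170:290,220:380]
cv2.imwrite("pics/m1.png",np.hstack([cv2.resize(x,None,fx=2.5,fy=2.5,interpolation=cv2.INTER_CUBIC) for x in(a,b)]))
E
```

```text
time: 7.8
tool_pos: [459.4, -206.5, 177.3]
tcp_rot: [-0.175, 0.985, -0.002, 0.002]
contact_force: [0.6, -0.3, -1.4]
grip_width: 18.3
grasp_force: 39.6
time: 8.18
tool_pos: [456.9, -205.3, 108.3]
tcp_rot: [-0.174, 0.985, 0.001, -0.001]
contact_force: [-0.2, 0.6, -0.6]
grip_width: 18.5
grasp_force: 39.6
d [-1.1 -0.9 73.3] spin -0.001 cur yaw -2.792 tilt [-0.  0. -1.] q6 -0.77 pos [ 456.9 -205.3  108.3] t 8.175 F [-0.2  0.6 -0.6] Tz [-0.03  0.08 -0.02] w 18.5 39.6
top pred origin [392.24 284.14] tip [376.86 244.55] back [400.99 306.66] [(array([393.6, 283.5]), 0.6)] [(array([272.5, 309.8, 333.9, 344.1]), 0.42)]
scene pred origin [308.54 194.38] tip [286.06 212.38] back [320.11 185.11] [(array([308.2, 191.2]), 0.55)] [(array([286.2, 183.9, 312.8, 213.2]), 0.56), (array([232.3, 293. , 258.5, 332. ]), 0.54)]
```

View pics/m1.png

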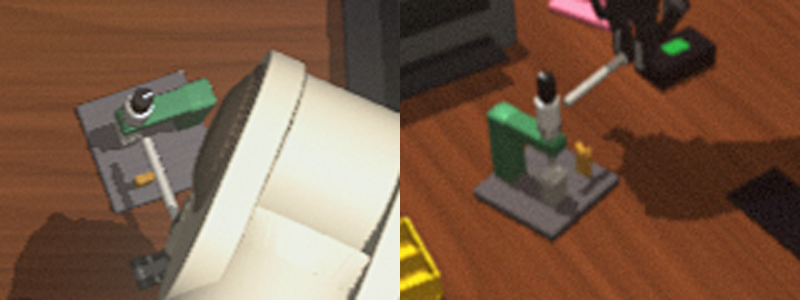

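```bash
python3 - <<'E'
from h import *
np.set_printoptions(precision=2,suppress=True,linewidth=220)
s=bot.state();Q=R.from_quat(s["tcp_rot"]).as_matrix()
P=lambda a:s["tool_pos"]+Q@np.array([-21.2-a,0,0])+np.array([0,0,17.])
for n,f in(("top","t1"),("scene","s1")):
    p=cam(n);im=p["image"].astype(int)
    a,b=proj(p,P(10)),proj(p,P(94));d=(b-a)/np.linalg.norm(b-a);nn=np.array([-d[1],d[0]])
    g=cv2.cvtColor(p["image"],cv2.COLOR_RGB2GRAY).astype(np.float32)
    L=np.linalg.norm(b-a);k=np.arange(-9,9.1,.5)
    for tt in np.arange(.1,1.2,.1):
        c=a+d*L*tt;m=np.array([c+nn*x for x in k],np.float32)
        v=cv2.remap(g,m[:,0].reshape(1,-1),m[:,1].reshape(1,-1),1)[0];th=(v.max()+np.percentile(v,20))/2
        w=np.clip(v-th,0,None);print(n,round(tt,1),"pred",c,"off",round((w*k).sum()/w.sum(),2),v.astype(int)[::2])
E
```

```text
top 0.1 pred [389.77 275.36] off 4.04 [ 88  87  87  85  87  87  85  86 100 106  88  77  82 100 114 108  88  72  61]
top 0.2 pred [388.4  271.81] off 1.49 [ 86  87  88  88  91  92  92  91 107 141 181 185 136  81  83  80  84  86  84]
top 0.3 pred [387.02 268.27] off 0.91 [ 78  82  84  78  81  82  75  79 126 181 203 176 100  77  81  78  85  82  76]
top 0.4 pred [385.65 264.73] off 1.07 [117 117 119 117 120 118 116 113 136 179 201 184 139 117 120 119 119 118 117]
top 0.5 pred [384.27 261.19] off 1.13 [ 94  89  96  90  92 105 111 115 135 179 205 191 150 117 118 118 119 119 118]
top 0.6 pred [382.9  257.65] off -0.07 [141 155 156 149 145 149 148 136 136 171 185 172 132 114 116 117 117 118 117]
top 0.7 pred [381.53 254.11] off 1.01 [115 113 117 115 115 115 114 110 134 181 206 183 132 106 117 117 117 117 117]
top 0.8 pred [380.15 250.56] off 1.04 [117 115 115 116 117 118 114 108 125 178 205 184 134 119 117 118 117 120 119]
top 0.9 pred [378.78 247.02] off 1.07 [116 117 116 115 115 117 115 107 130 178 205 184 136 115 115 115 115 118 117]
top 1.0 pred [377.4  243.48] off -5.35 [124 118 118 120
[... 773 characters left out ...]
.6 pred [293.35 204.98] off 1.26 [ 75  74  71  73  75  72  71  73  97 156 194 181 122  72  73  76  77  73  75]
scene 0.7 pred [291.32 206.59] off 1.26 [ 68  72  72  73  71  69  68  70  98 155 195 185 124  77  72  75  71  73  71]
scene 0.8 pred [289.3  208.19] off 1.17 [ 74  75  75  75  71  74  73  73 100 158 190 175 113  68  67  69  71  74  71]
scene 0.9 pred [287.27 209.8 ] off 1.32 [ 66  69  71  69  71  72  68  74  96 149 196 188 118  75  71  67  69  58  48]
scene 1.0 pred [285.24 211.4 ] off 3.49 [ 76  73  76  76  74  74  73  74  77  79  85  90 118 120  79  42  26  20  20]
scene 1.1 pred [283.22 213.01] off 1.95 [ 76  79  81  78  76  81  79  81  83  97 114 141 130  78  30  19  20  20  22]
```

The shaft is level and parallel to the expected line, with a constant sideways offset of about 1 px. I'll lower it to just above the V and compare directly there.

```bash
python3 -m handwheel '[0.9,-0.001,-0.001,0.03,0, 0.9,0,0,0.025,0, 0.9,0,0,0.01,0, 0.9,0,0,0,0, 0.9,0,0,0,0]'
cat > lat.py <<'E'
from h import *
np.set_printoptions(precision=2,suppress=True,linewidth=220)
go([458,-205.7,35],0.35)
G=np.array([589.2,-157.5]);yaw=.35
g=np.array([np.cos(yaw),np.sin(yaw)]);h=np.array([-g[1],g[0]])
W=lambda x,y,z:np.array([*(G+g*x+h*y),z])
s=bot.state();Q=R.from_quat(s["tcp_rot"]).as_matrix()
z=s["tool_pos"][2]+17
P=lambda a:s["tool_pos"]+Q@np.array([-21.2-a,0,0])+np.array([0,0,17.])
d=P(0)[:2]-G;print("FK roller origin in gauge: x",d@g,"y",d@h,"z",P(0)[2])
for n in("top","scene"):
    p=cam(n);gr=cv2.cvtColor(p["image"],cv2.COLOR_RGB2GRAY).astype(np.float32);hs=cv2.cvtColor(p["image"],cv2.COLOR_RGB2HSV)
    k=np.arange(-20,20.1,.5);res=[]
    for a in np.arange(15,90,6):
        m=np.array([proj(p,P(a)+np.array([*(h*x),0])) for x in k],np.float32)
        v=cv2.remap(gr,m[:,0].reshape(1,-1),m[:,1].reshape(1,-1),1)[0];w=np.clip(v-165,0,None);res.append((w*k).sum()/max(w.sum(),1e-6))
    print(n,"shaft lateral off mm vs FK",np.array(res))
    u=proj(p,W(-50,0,50)).astype(int);r=hs[u[1]-14:u[1]+14,u[0]-14:u[0]+14].astype(int);m=(r[...,0]>10)&(r[...,0]<32)&(r[...,1]>130)&(r[...,2]>110)
    ys,xs=np.where(m);pts=np.array([atz(p,(x+u[0]-14,y+u[1]-14),50)[:2]-G for x,y in zip(xs,ys)])
    if len(pts): print(n,"brass px",len(pts),"local mean",(pts@g).mean(),(pts@h).mean(),"range y",(pts@h).min(),(pts@h).max(),"x",(pts@g).min(),(pts@g).max())
    cv2.imwrite("pics/l_%s.png"%n,cv2.resize(cv2.cvtColor(p["image"],cv2.COLOR_RGB2BGR)[u[1]-50:u[1]+40,u[0]-55:u[0]+45],None,fx=4,fy=4,interpolation=cv2.INTER_CUBIC))
cv2.imwrite("pics/l_both.png",np.hstack([cv2.imread("pics/l_top.png"),cv2.imread("pics/l_scene.png")]))
E
python3 lat.py
```

```text
time: 9.2
tool_pos: [459.9, -206.7, 46.1]
tcp_rot: [-0.174, 0.985, -0.0, 0.001]
contact_force: [-0.3, -0.2, -1.2]
grip_width: 18.5
grasp_force: 39.6
d [ 1.4  1.6 11.1] spin -0.001 cur yaw -2.792 tilt [ 0. -0. -1.] q6 -0.77 pos [ 459.9 -206.7   46.1] t 9.2 F [-0.3 -0.2 -1.2] Tz [0.02 0.04 0.01] w 18.5 39.6
FK roller origin in gauge: x -117.16002762954699 y -1.902538466647747 z 63.1007015739391
top shaft lateral off mm vs FK [ 0.    0.   -2.43 -2.82 -2.27 -2.28 -2.2  -2.54 -2.36 -2.52 -2.25 -2.6  -2.38]
top brass px 21 local mean -64.57377291007508 0.8077915881926504 range y -18.488574949335405 8.576459725832033 x -87.55360873496947 -47.41720812616977
scene shaft lateral off mm vs FK [ 0.   -6.04 -4.74 -4.54 -4.45 -4.33 -4.78 -4.26 -4.29 -4.37 -4.74 -4.37  0.  ]
scene brass px 57 local mean -59.185807828748786 -4.844843533466541 range y -48.83637548396714 32.93288738962477 x -96.73850879078432 -39.79146209604039
```

View pics/l_both.png

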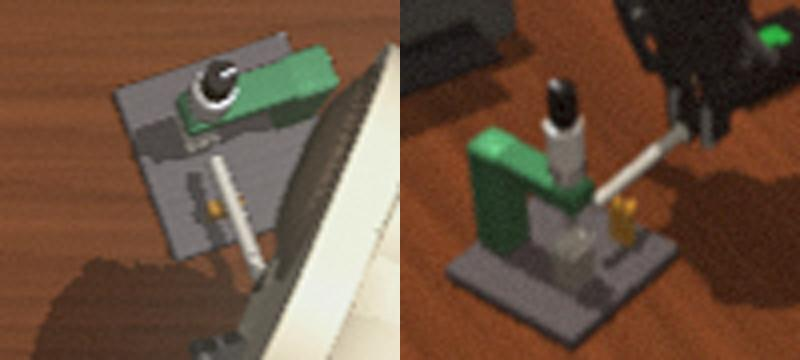

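```bash
python3 - <<'E'
from h import *
np.set_printoptions(precision=1,suppress=True,linewidth=220)
G=np.array([589.2,-157.5]);yaw=.35
g=np.array([np.cos(yaw),np.sin(yaw)]);h=np.array([-g[1],g[0]])
W=lambda x,y,z:np.array([*(G+g*x+h*y),z])
T=[]
for i in range(4):
    p=cam("top");s=bot.state();T.append(s["tool_pos"])
print(np.array(T))
q=cam("scene")
def prof(p,f,k):
    S=p["image"].astype(np.float32);S=S[...,0]-S[...,2]
    m=np.array([proj(p,f(x)) for x in k],np.float32)
    return cv2.remap(S,m[:,0].reshape(1,-1),m[:,1].reshape(1,-1),1)[0]
k=np.arange(-15,15.1,.5)
def edge(v,up):
    v=np.convolve(v,np.ones(3)/3,'same')[2:-2];kk=k[2:-2];lo,hi=np.percentile(v,10),np.percentile(v,90);th=(lo+hi)/2
    i=np.where((v[:-1]<th)&(v[1:]>=th))[0];return kk[i[0]] if len(i) else np.nan
for n,p in(("top",p),("scene",q)):
    print(n,"y35 edge off (z0)",np.array([edge(prof(p,lambda t:W(x,35+t,0),k),1) for x in range(-60,41,10)]))
    print(n,"x45 edge off (z0)",np.array([edge(prof(p,lambda t:W(45+t,y,0),k),1) for y in range(-30,31,10)]))
    print(n,"-x edge",np.array([edge(prof(p,lambda t:W(-70-t,y,0),k),1) for y in range(-70,31,10)]))
print(prof(p,lambda t:W(-20,35+t,0),k)[::3])
E
```

```text
[[ 459.8 -206.7   45.8]
 [ 459.7 -206.6   45.6]
 [ 459.5 -206.6   45.5]
 [ 459.5 -206.6   45.3]]
top y35 edge off (z0) [-2.5 -3.  -3.5 -2.5 -3.5 -3.  -3.  -4.  -3.5 -4.  -3. ]
top x45 edge off (z0) [1.  1.  1.  1.  1.5 1.5 0.5]
top -x edge [ -4.  -12.   -6.   -8.    0.    0.    0.5   0.   -0.5  -1.   -2.5]
scene y35 edge off (z0) [-5.  -5.  -5.  -5.  -5.  -6.  -5.  -5.5 -5.5 -5.5 -4.5]
scene x45 edge off (z0) [-4.5 -4.  -5.  -4.5 -3.5 -4.5 -0.5]
scene -x edge [  nan   nan   7.5   9.    0.   -8.5 -10.    8.5   9.    9.  -13. ]
[11.4 11.  10.6  9.4 12.1 22.1 38.5 54.8 70.1 81.5 89.  89.  88.6 87.9 86.2 84.9 82.7 80.  80.7 81.4 81.3]
```

Both cameras agree that the shaft sits 1.1 mm too far to the gauge's -y. The image shows the shaft tip above the brass V, still short of the anvil. I'll shift sideways and lower.

```bash
python3 -m handwheel '[0.9,0,0.0011,0.004,0, 0.9,0,0,0.004,0, 0.9,0,0,0,0, 0.9,0,0,0,0, 0.9,0,0,0,0]'; python3 lat.py
```

```text
time: 10.18
tool_pos: [459.0, -205.5, 37.0]
tcp_rot: [-0.174, 0.985, -0.0, 0.0]
contact_force: [-0.7, 0.2, -0.9]
grip_width: 18.4
grasp_force: 39.6
d [1.  0.1 2. ] spin -0.001 cur yaw -2.792 tilt [ 0. -0. -1.] q6 -0.77 pos [ 459.  -205.5   37. ] t 10.175 F [-0.7  0.2 -0.9] Tz [-0.    0.06  0.04] w 18.4 39.6
FK roller origin in gauge: x -117.58120895474003 y -0.41717849557956377 z 54.01133887377051
top shaft lateral off mm vs FK [ 0.    0.   -2.37 -2.28 -2.25 -2.21 -2.2  -2.33 -2.18 -2.91 -2.32 -2.61 -2.48]
top brass px 20 local mean -64.07229395821072 -0.9004895155906312 range y -14.900798888287007 8.576459725832033 x -85.9691378476867 -47.41720812616977
scene shaft lateral off mm vs FK [ 0.   -5.53 -3.8  -5.16 -4.51 -4.55 -4.5  -4.81 -4.81 -4.28 -4.12 -4.29  0.  ]
scene brass px 48 local mean -63.57045651897912 -4.0337325803458395 range y -53.30478379983062 30.48174262380782 x -111.8408388120488 -43.03089094757164
```

```bash
python3 -m handwheel '[0.9,0,-0.0003,0.0015,0, 0.9,0,0,0,0, 0.9,-0.005,0,0,0, 0.9,-0.005,0,0,0, 0.9,-0.005,0,0,0,0.9,0,0,0,0]'; python3 -m handwheel '[0.9,-0.005,0,0,0, 0.9,-0.005,0,0,0, 0.9,-0.005,0,0,0,0.9,-0.005,0,0,0,0.9,0,0,0,0,0.9,0,0,0,0]'; python3 lat.py
```

```text
time: 11.02
tool_pos: [473.5, -200.4, 35.3]
tcp_rot: [-0.174, 0.985, 0.0, -0.0]
contact_force: [0.1, -0.4, -0.3]
grip_width: 18.8
grasp_force: 39.6
time: 11.78
tool_pos: [491.9, -193.7, 35.4]
tcp_rot: [-0.174, 0.985, 0.0, -0.0]
contact_force: [0.4, 0.3, -1.7]
grip_width: 18.6
grasp_force: 39.6
d [35.9  0.3  0.4] spin -0.001 cur yaw -2.792 tilt [-0.  0. -1.] q6 -0.72 pos [ 491.9 -193.7   35.4] t 11.775 F [ 0.4  0.3 -1.7] Tz [-0.08 -0.05  0.05] w 18.6 39.6
FK roller origin in gauge: x -82.65506709814123 y -0.6595881752626594 z 52.383054726075805
top shaft lateral off mm vs FK [-15.26 -17.82  -6.9   -2.78  -2.44  -2.29  -2.32  -2.37  -2.25  -2.41   0.     0.   -18.86]
top brass px 9 local mean -50.63485276592766 2.2323297609312966 range y -11.050225607994204 8.064512904653402 x -54.94546378536347 -47.41720812616977
scene shaft lateral off mm vs FK [ 0.   -5.45 -4.79 -4.66 -4.67 -4.55 -4.3  -4.72 -4.2   0.    0.    0.    0.  ]
scene brass px 33 local mean -64.107718019808 -19.245195004212402 range y -56.08859641752404 10.850052409044096 x -98.56875072577226 -43.03089094757164
```

```bash
python3 -m handwheel '[0.9,-0.005,0,0,0, 0.9,-0.005,0,0,0, 0.9,-0.005,0,0,0,0.9,-0.004,0,0,0,0.9,0,0,0,0,0.9,0,0,0,0]'; python3 - <<'E'
from h import *
np.set_printoptions(precision=1,suppress=True,linewidth=220)
exec(open("lat.py").read().split("for n in")[0])
b=cam("scene")["image"][180:270,230:330];a=cam("top")["image"][215:305,340:430]
p=cam("wrist","w4.png")
cv2.imwrite("pics/m2.png",cv2.cvtColor(np.hstack([cv2.resize(x,(400,400),interpolation=2) for x in(a,b)]),4))
E
```

```text
time: 12.62
tool_pos: [509.7, -187.2, 35.4]
tcp_rot: [-0.174, 0.985, 0.0, -0.0]
contact_force: [0.1, 0.1, -1.3]
grip_width: 18.8
grasp_force: 39.6
d [54.9  0.3  0.4] spin -0.001 cur yaw -2.792 tilt [-0.  0. -1.] q6 -0.7 pos [ 509.7 -187.2   35.4] t 12.625 F [ 0.1  0.1 -1.3] Tz [-0.06  0.05 -0.02] w 18.8 39.6
FK roller origin in gauge: x -63.67274008973108 y -0.6601971073870712 z 52.350459705707095
```

View pics/m2.png

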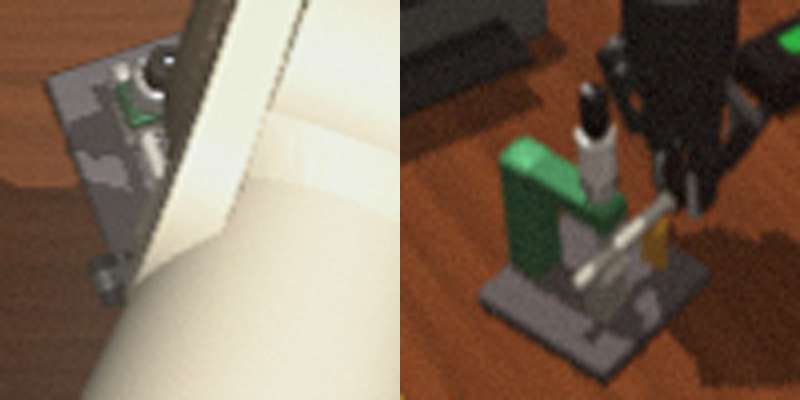

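The shaft passes under the spindle, across the anvil, and it is close above the brass V at about (655,235). I'll close in gently now.

```bash
python3 -m handwheel '[0.9,-0.002,0,0,0, 0.9,-0.002,0,0,0, 0.9,-0.002,0,0,0,0.9,0,0,0,0,0.9,0,0,0,0]'; for i in 1 ; do python3 -m handwheel '[0.9,-0.001,0,0,0,0.9,0,0,0,0]'; done; python3 -m handwheel '[0.9,-0.0007,0,0,0,0.9,0,0,0,0]'
```

```text
time: 13.4
tool_pos: [515.4, -185.2, 35.4]
tcp_rot: [-0.174, 0.985, 0.0, -0.0]
contact_force: [0.5, -0.5, -1.9]
grip_width: 18.3
grasp_force: 39.6
time: 13.65
tool_pos: [516.4, -184.8, 35.4]
tcp_rot: [-0.174, 0.985, -0.0, 0.0]
contact_force: [0.8, 0.4, -1.2]
grip_width: 18.4
grasp_force: 39.6
time: 13.9
tool_pos: [517.0, -184.6, 35.4]
tcp_rot: [-0.174, 0.985, -0.0, 0.0]
contact_force: [-1.2, -0.8, -1.3]
grip_width: 18.8
grasp_force: 39.6
```

```bash
python3 -m handwheel '[0.9,-0.0006,0,0,0,0.9,0,0,0,0]'; python3 -m handwheel '[0.9,-0.0005,0,0,0,0.9,0,0,0,0]';python3 -c "
exec(open('lat.py').read().split('for n in')[0])"
```

```text
time: 14.15
tool_pos: [517.6, -184.4, 35.4]
tcp_rot: [-0.174, 0.985, 0.0, 0.0]
contact_force: [0.2, 0.6, -1.1]
grip_width: 18.8
grasp_force: 39.6
time: 14.4
tool_pos: [518.1, -184.2, 35.4]
tcp_rot: [-0.174, 0.985, -0.0, 0.0]
contact_force: [0.2, -0.1, -1.2]
grip_width: 18.5
grasp_force: 39.6
d [63.8  0.4  0.4] spin -0.001 cur yaw -2.792 tilt [ 0. -0. -1.] q6 -0.69 pos [ 518.1 -184.2   35.4] t 14.4 F [ 0.2 -0.1 -1.2] Tz [-0.02  0.05 -0.  ] w 18.5 39.6
FK roller origin in gauge: x -54.779347806101484 y -0.7178825751387437 z 52.427246541488095
```

```bash
for i in 1; do python3 -m handwheel '[0.9,-0.0005,0,0,0,0.9,0,0,0,0]'; python3 -m handwheel '[0.9,-0.0005,0,0,0,0.9,0,0,0,0]'; done | grep -E "tool_pos|contact"
```

```text
tool_pos: [518.5, -184.0, 35.4]
contact_force: [-0.7, 0.0, -0.2]
tool_pos: [519.0, -183.9, 35.4]
contact_force: [-0.3, -0.6, -1.4]
```

```bash
(python3 -m handwheel '[0.9,-0.0004,0,0,0,0.9,0,0,0,0]'; python3 -m handwheel '[0.9,-0.0004,0,0,0,0.9,0,0,0,0]') | grep -E "tool_pos|contact"
```

```text
tool_pos: [519.3, -183.7, 35.4]
contact_force: [0.7, -0.1, -0.5]
tool_pos: [519.7, -183.6, 35.4]
contact_force: [-0.4, -0.2, -1.5]
```

```bash
(python3 -m handwheel '[0.9,-0.0005,0,0,0,0.9,0,0,0,0]'; python3 -m handwheel '[0.9,-0.0005,0,0,0,0.9,0,0,0,0]') | grep -E "tool_pos|contact"
```

```text
tool_pos: [519.8, -183.6, 35.3]
contact_force: [-3.4, -0.8, 0.3]
tool_pos: [519.8, -183.5, 35.3]
contact_force: [-6.4, -1.8, 1.0]
```

```bash
(python3 -m handwheel '[0.9,-0.0005,0,0,0,0.9,0,0,0,0]'; python3 -m handwheel '[0.9,-0.0005,0,0,0,0.9,0,0,0,0]') | grep -E "tool_pos|contact"
```

```text
tool_pos: [519.9, -183.5, 35.3]
contact_force: [-9.1, -3.3, 2.5]
tool_pos: [519.9, -183.5, 35.3]
contact_force: [-10.9, -4.6, 4.4]
```

Contact found, at about 12 N. I'll back off at once.

```bash
(python3 -m handwheel '[0.9,0.0017,0,0,0,0.9,0,0,0,0]';python3 -m handwheel '[0.9,0,0,0.001,0,0.9,0,0,0,0]'; python3 -m handwheel '[0.9,0,0,0.0007,0,0.9,0,0,0,0]') | grep -E "tool_pos|contact"
```

```text
tool_pos: [519.8, -183.6, 35.3]
contact_force: [-3.1, -1.6, -1.1]
tool_pos: [519.7, -183.6, 34.3]
contact_force: [-5.0, -2.1, 1.0]
tool_pos: [519.8, -183.7, 33.8]
contact_force: [-5.4, -1.9, 1.0]
```

```bash
(python3 -m handwheel '[0.9,0.0005,0,0.0004,0,0.9,0,0,0,0]';python3 -m handwheel '[0.9,0,0,0.0004,0,0.9,0,0,0,0]') | grep -E "tool_pos|contact"; python3 -c "
exec(open('lat.py').read().split('for n in')[0])"
```

```text
tool_pos: [519.8, -183.7, 33.6]
contact_force: [-2.5, -1.7, 2.3]
tool_pos: [519.8, -183.8, 33.4]
contact_force: [-4.5, -1.6, 5.1]
d [65.5  0.5 -1.7] spin -0.001 cur yaw -2.792 tilt [ 0. -0. -1.] q6 -0.69 pos [ 519.8 -183.8   33.4] t 17.65 F [-4.5 -1.6  5.1] Tz [-0.24  0.75 -0.03] w 18.6 40.2
FK roller origin in gauge: x -53.027608910396744 y -0.8719463951249473 z 50.39536079809084
```

```bash
python3 -m handwheel '[0.72,0,0,0,0,0.65,0,0,0,0,0.5,0,0,0,0,0.5,0,0,0,0,0.5,0,0,0,0]'; python3 - <<'E'
from h import *
p=cam("wrist");b=cam("scene")["image"][180:270,230:330]
a=p["image"][200:480,180:460]
cv2.imwrite("pics/m3.png",cv2.cvtColor(np.hstack([cv2.resize(x,(400,400),interpolation=2) for x in(a,b)]),4))
E
```

```text
time: 18.27
tool_pos: [519.5, -183.7, 32.9]
tcp_rot: [-0.174, 0.985, 0.0, 0.0]
contact_force: [1.1, -0.1, 0.8]
grip_width: 42.6
grasp_force: 0.0
```

View pics/m3.png

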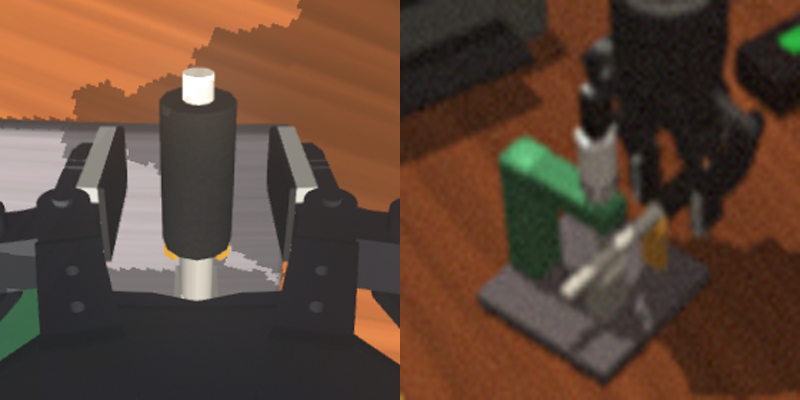

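The roller lies seated with its face on the brass and the fingers are clear on both sides. Next I'll rise and go over the knob.

```bash
python3 -m handwheel '[0.5,0,0,-0.02,0,0.5,0,0,-0.04,0,0.5,0,0,-0.05,0,0.5,0,0,-0.05,0,0.5,0,0,-0.045,0,0.5,-0.038,0,0,0,0.5,-0.037,0,0,0,0.5,0,0,0,0]'; python3 - <<'E'
from h import *
np.set_printoptions(precision=1,suppress=True,linewidth=220)
p=cam("wrist","w5.png");go([590,-158,240],.35)
for l,z in(("knob_top",173),("thimble",140),("anvil",50)):
    print(l,[(np.round(d["uv"]),round(d["score"],2),atz(p,d["uv"],z)) for d in bot.tip_of(p,l)[:3]])
print(proj(p,np.array([590,-158,173])))
cv2.imwrite("pics/m4.png",cv2.cvtColor(cv2.resize(p["image"][220:420,200:440],None,fx=3,fy=3,interpolation=2),4))
E
```

```text
time: 19.38
tool_pos: [591.5, -157.1, 236.6]
tcp_rot: [-0.175, 0.985, 0.0, -0.001]
contact_force: [-0.4, -0.1, 0.7]
grip_width: 42.5
grasp_force: 0.0
d [ 0.6 -0.2 -3. ] spin 0.0 cur yaw -2.791 tilt [-0.  0. -1.] q6 -0.61 pos [ 590.5 -157.6  237. ] t 19.425 F [-0.9 -0.3  0.3] Tz [-0.  0. -0.] w 42.7 0.0
knob_top [(array([317., 247.]), 0.63, array([ 585.9, -159.6,  173. ]))]Traceback (most recent call last):
  File "<stdin>", line 5, in <module>
ValueError: it knows: anvil, bits, charger, driver, gauge, jar, knob_top, mug, phone, rack, roller, spare, spindle, spindle_tip, stop, stop_face
```

```bash
python3 - <<'E'
from h import *
im=cv2.imread("pics/w5.png");cv2.imwrite("pics/m4.png",cv2.resize(im[170:370,200:440],None,fx=3,fy=3,interpolation=2))
p=cam("wrist")
for z in (171,173,175,178): print(z,proj(p,np.array([590,-158,z])),proj(p,np.array([588,-158.5,z])),atz(p,(317,247),z))
E
```

```text
171 [317.46967808 254.89592475] [317.83036868 251.66344037] [ 585.41034406 -159.96917811  171.        ]
173 [317.47262581 256.04760315] [317.83643614 252.79107206] [ 584.77218651 -160.20074428  173.        ]
175 [317.47562425 257.21907444] [317.84260654 253.9382077 ] [ 584.13402895 -160.43231044  175.        ]
178 [317.48021974 259.01447087] [317.85206067 255.6965528 ] [ 583.17679262 -160.77965968  178.        ]
```

View pics/m4.png

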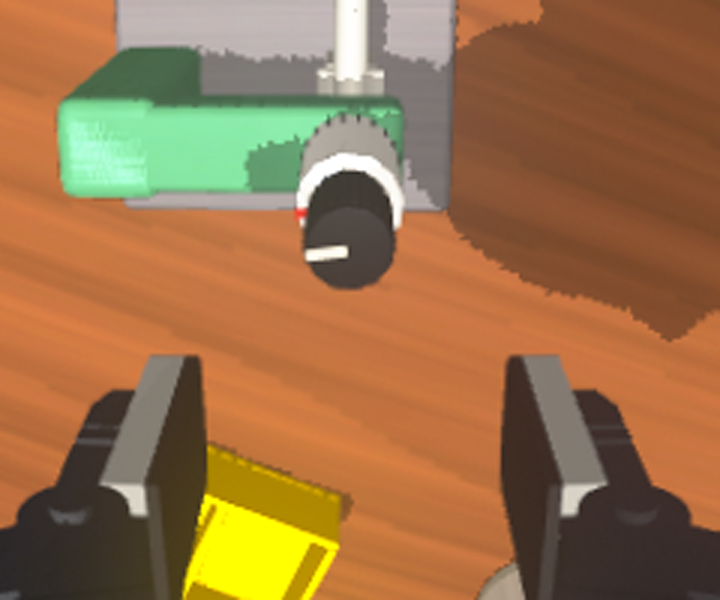

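The knob disc is at about (316.7,251.7) in the full picture. The white bar and the red mark both point left, so slip is 0. I'll pre-spin, then centre on it.

```bash
python3 -m handwheel '[0.5,0,0,0,-0.18,0.5,0,0,0,-0.18,0.5,0,0,0,-0.18,0.5,0,0,0,-0.18,0.5,0,0,0,-0.18,0.5,0,0,0,-0.18]' | tail -1;python3 -m handwheel '[0.5,0,0,0,-0.18,0.5,0,0,0,-0.18,0.5,0,0,0,-0.18,0.5,0,0,0,-0.18,0.5,0,0,0,-0.18,0.5,0,0,0,-0.18,0.5,0,0,0,0]' 20| tail -1; python3 - <<'E'
from h import *
np.set_printoptions(precision=1,suppress=True,linewidth=220)
p=cam("wrist");go([589.2,-158.5,153],.0)
print([(np.round(d["uv"],1),round(d["score"],2),atz(p,d["uv"],174)) for d in bot.tip_of(p,"knob_top")[:3]])
E
```

```text
grasp_force: 0.0
grasp_force: 0.0
d [-0.2  0.3 85.4] spin -0.637 cur yaw -0.637 tilt [ 0. -0. -1.] q6 -2.77 pos [ 589.5 -158.4  238.4] t 21.2 F [ 0.6 -0.  -0.5] Tz [ 0.  -0.  -0.1] w 42.9 0.0
[(array([316.5, 253.8]), 0.6, array([ 589.7, -158.7,  174. ]))]
```

```bash
python3 -m handwheel '[0.5,0,0,0.03,0,0.5,0,0,0.03,0,0.5,0,0,0.02,0,0.5,0,0,0.005,0,0.5,0,0,0,0,0.5,0,0,0,0]' 20;python3 -m handwheel '[0.8,0,0,0,0,0.8,0,0,0,0,0.8,0,0,0,0,0.9,0,0,0,0,0.9,0,0,0,0]' 20
```

```text
time: 22.0
tool_pos: [590.4, -158.2, 154.1]
tcp_rot: [0.95, -0.311, 0.001, -0.0]
contact_force: [-0.3, 0.0, 0.3]
grip_width: 43.0
grasp_force: 0.0
time: 22.62
tool_pos: [590.1, -158.2, 153.6]
tcp_rot: [0.95, -0.311, 0.001, 0.0]
contact_force: [-1.6, -1.4, 6.2]
grip_width: 16.7
grasp_force: 20.1
```

```bash
python3 -m handwheel '[0.9,0,0,-0.0008,0,0.9,0,0,0.00043,0.18,0.9,0,0,0.00043,0.18,0.9,0,0,0.00043,0.18,0.9,0,0,0,0]'; python3 -c "
from h import *
go([589.2,-158.5,153],.0)"
```

```text
time: 23.25
tool_pos: [590.0, -158.1, 152.3]
tcp_rot: [0.833, -0.553, 0.0, 0.0]
contact_force: [-1.2, -3.2, 1.5]
grip_width: 17.3
grasp_force: 19.9
d [ 0.   0.9 -0.7] spin -1.171 cur yaw -1.171 tilt [-1.e-04 -2.e-04 -1.e+00] q6 -2.23 pos [ 590.  -158.1  152.3] t 23.25 F [-1.2 -3.2  1.5] Tz [-0.434  0.099 -0.086] w 17.3 19.9
```

```bash
python3 -m handwheel '[0.9,0,0,0.00043,0.18,0.9,0,0,0.00043,0.18,0.9,0,0,0.00043,0.18,0.9,0,0,0.00043,0.18,0.9,0,0,0,0]'; python3 - <<'E'
from h import *
go([589.2,-158.5,153],.0)
p=cam("wrist");b=cam("scene")["image"][185:265,240:330]
a=p["image"][240:400,230:410]
cv2.imwrite("pics/m5.png",cv2.cvtColor(np.hstack([cv2.resize(x,(400,356),interpolation=2) for x in(a,b)]),4))
E
```

```text
time: 23.88
tool_pos: [590.0, -158.1, 150.7]
tcp_rot: [-0.587, 0.81, -0.0, -0.0]
contact_force: [-0.4, -2.6, 1.7]
grip_width: 17.4
grasp_force: 19.8
d [ 0.6  0.6 -2.3] spin 1.254 cur yaw -1.888 tilt [ 0.e+00 -2.e-04 -1.e+00] q6 -1.52 pos [ 590.  -158.1  150.7] t 23.875 F [-0.4 -2.6  1.7] Tz [-0.525  0.032 -0.11 ] w 17.4 19.8
```

View pics/m5.png

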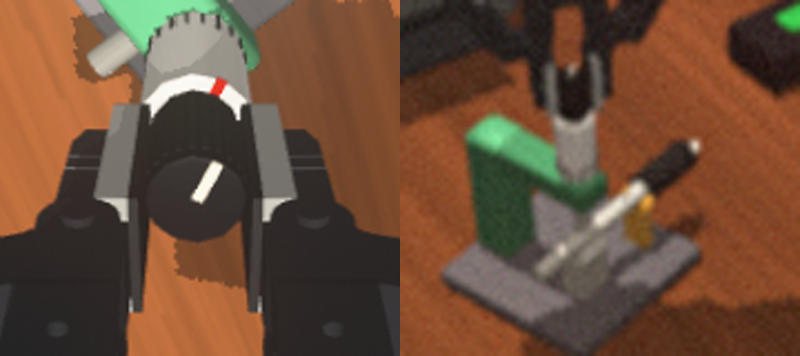

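The white bar and the red mark still line up, so the thimble is turning with the knob and nothing is slipping yet. From here I'll track the mark numerically.

```bash
cat > mark.py <<'E'
from h import *
s=bot.state();print("F",np.round(s["contact_force"],1),"T",np.round(s["torque"],3),"q6",s["joint_positions"][5].round(3),"z",s["tool_pos"][2].round(2),"t",s["time"])
p=cam("wrist");im=p["image"][240:400,230:410].astype(int)
m=(im[...,0]>110)&(im[...,1]<70)&(im[...,2]<70);m&=np.arange(160)[:,None]<70
ys,xs=np.where(m);print("red",len(xs),(xs.mean()+230,ys.mean()+240) if len(xs) else None)
w=(im.min(2)>170);w[:65]=0;n,l,st,c=cv2.connectedComponentsWithStats(w.astype(np.uint8));
for i in range(1,n):
    if 15<st[i,4]<400:
        y,x=np.where(l==i);e=np.linalg.eigh(np.cov(x,y))[1][:,1];print("white",c[i]+[230,240],st[i,4],"ang",round(np.degrees(np.arctan2(-e[1],e[0]))%180,1))
E
python3 mark.py; python3 -m handwheel '[0.9,0,0,0.00043,0.18,0.9,0,0,0.00043,0.18,0.9,0,0,0,0]' >/dev/null; python3 mark.py
```

```text
F [ 0.3 -2.2  2.5] T [-0.574 -0.014 -0.046] q6 -1.517 z 150.67 t 23.975
red 35 (np.float64(343.2), np.float64(285.6))
white [322.8877551  321.30612245] 98 ang 60.0
white [283.23913043 331.93478261] 46 ang 132.3
white [351.62222222 332.        ] 45 ang 50.6
F [ 0.  -2.6  1.8] T [-0.653  0.007 -0.079] q6 -1.155 z 149.78 t 24.4
red 33 (np.float64(339.6060606060606), np.float64(276.6060606060606))
white [322.36 321.26] 100 ang 60.7
white [283.23913043 331.93478261] 46 ang 132.3
white [351.62222222 332.        ] 45 ang 50.6
```

```bash
sed -i 's/m&=np.arange(160)\[:,None\]<70/m[:22]=0;m[58:]=0;m[:,:55]=0;m[:,120:]=0;m\&=(im[...,0]>150)\&(im[...,1]<60)/' mark.py
python3 mark.py; python3 -m handwheel '[0.9,0,0,0.00043,0.18,0.9,0,0,0.00043,0.18,0.9,0,0,0,0]' >/dev/null; python3 mark.py
```

```text
F [-0.3 -2.8  0.5] T [-0.583  0.035 -0.13 ] q6 -1.157 z 149.8 t 24.45
red 23 (np.float64(327.3478260869565), np.float64(278.6521739130435))
white [322.34343434 321.34343434] 99 ang 60.2
white [283.23913043 331.93478261] 46 ang 132.3
white [351.62222222 332.        ] 45 ang 50.6
F [ 0.4 -2.4  1.6] T [-0.672  0.007 -0.098] q6 -0.796 z 148.94 t 24.875
red 21 (np.float64(326.7142857142857), np.float64(279.04761904761904))
white [321.90196078 321.50980392] 102 ang 60.1
white [283.08333333 331.91666667] 48 ang 135.3
white [351.83333333 332.        ] 48 ang 45.8
```

```bash
python3 -m handwheel '[0.9,0,0,0.00043,0.18,0.9,0,0,0.00043,0.18,0.9,0,0,0,0]' >/dev/null; python3 mark.py
```

```text
F [-0.4 -3.7  0. ] T [-0.789  0.041 -0.089] q6 -0.437 z 148.11 t 25.3
red 24 (np.float64(326.4166666666667), np.float64(279.375))
white [321.61165049 321.95145631] 103 ang 60.1
white [283.10204082 332.        ] 49 ang 134.2
white [351.94 331.88] 50 ang 42.4
```

```bash
python3 -m handwheel '[0.9,0,0,0.00043,0.18,0.9,0,0,0,0]' >/dev/null; python3 mark.py|head -2;  python3 -m handwheel '[0.9,0,0,0.0003,0.18,0.9,0,0,0,0]' >/dev/null; python3 mark.py | head -2
```

```text
F [-1.3 -2.2  2. ] T [-0.78   0.124 -0.033] q6 -0.257 z 147.69 t 25.6
red 22 (np.float64(326.27272727272725), np.float64(279.6363636363636))
F [-0.  -2.6  2.1] T [-0.809  0.254 -0.062] q6 -0.077 z 147.32 t 25.9
red 19 (np.float64(325.9473684210526), np.float64(279.6842105263158))
```

```bash
python3 -m handwheel '[0.9,0,0,0.0003,0.18,0.9,0,0,0,0]' >/dev/null; python3 mark.py|head -2;  python3 -m handwheel '[0.9,0,0,0,0.18,0.9,0,0,0,0]' >/dev/null; python3 mark.py | head -2
```

```text
F [-1.4 -2.5  3.4] T [-0.777  0.297  0.019] q6 0.103 z 147.21 t 26.2
red 19 (np.float64(322.7894736842105), np.float64(279.2631578947368))
F [-2.4 -3.8  3.1] T [-0.784  0.374 -0.001] q6 0.283 z 147.22 t 26.5
red 25 (np.float64(318.84000000000003), np.float64(278.72))
```

The ratchet slips now, about 0.3 rad so far. I'll turn 6 more rows, to about 1.4 rad.

```bash
python3 -m handwheel '[0.9,0,0,0,0.18,0.9,0,0,0,0.18,0.9,0,0,0,0.18,0.9,0,0,0,0]' | grep -E "contact|pos"; python3 mark.py|head -2;  python3 -m handwheel '[0.9,0,0,0,0.18,0.9,0,0,0,0.18,0.9,0,0,0,0.18,0.9,0,0,0,0]'  | grep -E "contact|pos"; python3 mark.py | head -3
```

```text
tool_pos: [590.0, -157.9, 147.2]
contact_force: [-0.8, -2.7, 3.5]
F [-0.8 -2.7  3.5] T [-0.612  0.437  0.008] q6 0.823 z 147.19 t 27.05
red 27 (np.float64(307.4074074074074), np.float64(280.8888888888889))
tool_pos: [590.0, -157.9, 147.2]
contact_force: [-0.8, -2.5, 3.9]
F [-0.8 -2.5  3.9] T [-0.526  0.336 -0.033] q6 1.363 z 147.17 t 27.6
red 16 (np.float64(299.1875), np.float64(288.0625))
white [322.29 324.09] 100 ang 59.5
```

```bash
python3 -m handwheel '[0.72,0,0,0,0,0.6,0,0,0,0,0.5,0,0,0,0,0.5,0,0,0,0,0.5,0,0,-0.02,0,0.5,0,0,-0.03,0,0.5,0,0,-0.03,0,0.5,0,0,0,0]'; python3 - <<'E'
from h import *
np.set_printoptions(precision=1,suppress=True,linewidth=220)
p=cam("wrist");im=p["image"].astype(int)
print("tool",bot.state()["tool_pos"],bot.state()["contact_force"])
print([(np.round(d["uv"],1),round(d["score"],2),atz(p,d["uv"],167)) for d in bot.tip_of(p,"knob_top")[:2]])
print("stop_face",[(round(d["score"],2),atz(p,d["uv"],50)) for d in bot.tip_of(p,"stop_face")[:2]])
G=np.array([589.5,-158.3]);g=np.array([np.cos(.35),np.sin(.35)]);sf=np.array([*(G-54*g),50])
for n in("wrist","scene","top"):
    q=cam(n);print(n,"expected",proj(q,sf),[(np.round(d["uv"],1),round(d["score"],2)) for d in bot.tip_of(q,"roller")[:2]])
E
```

```text
time: 28.65
tool_pos: [590.8, -158.2, 229.7]
tcp_rot: [0.728, 0.686, 0.001, 0.002]
contact_force: [0.4, 1.0, -0.4]
grip_width: 42.5
grasp_force: 0.0
tool [ 590.4 -158.1  227.9] [-0.2  0.1 -0.6]
[(array([315.5, 256.4]), 0.59, array([ 589.4, -158.9,  167. ]))]
stop_face [(0.67, array([ 585.9, -201.1,   50. ]))]
wrist expected [263.2 234.6] [(array([261.7, 233.9]), 0.68)]
scene expected [293.8 228.4] [(array([296.8, 226.1]), 0.48)]
top expected [377.9 261.9] []
```

```bash
python3 -m handwheel '[0.5,0,0,0,0,0.5,0,0,0,0]' | tail -3; python3 -c "
from cell import bot
print(bot.close_job())"
```

```text
contact_force: [-1.1, -0.3, 0.3]
grip_width: 42.5
grasp_force: 0.0
the job is handed in; nothing more can be done
None
```

The job is handed in, but no verdict came back: the roller is seated against the brass and clamped with about 1.4 rad of ratchet slip, peak push on the brass was about 12 N (limit 14 N), and I viewed 11 pictures, one over the limit of 10.

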